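# Dock the cooling block and lock it with the press-and-turn latch

### The arm

A 7-joint arm with a two-finger parallel gripper is mounted at the origin on a cart in front of the work surface, level with it; the furniture and walls round the work are solid. World frame = base frame: x ahead of the robot, y to its left, z up, the work surface at z = 0. Lengths are in m, angles in rad, forces in N, time in s.
With the tool pointing down it reaches from about 0.4 to 0.85 m from the base axis. Payload 4.5 kg.
Tool frame: the origin (TCP) lies on the mounting face of the last link; the fingertips stand 166 mm ahead of it and the grasp point (between the pads) lies 147 mm ahead of it; y points along the fingers, z is the direction in which the jaws open and shut, and the axes are right-handed (so a half turn about y gives the same grasp; the last joint's range is limited). The gripper opens to 88 mm and grips with 3 to 60 N. Pads are 18 mm wide; open, the fingers measure 123 mm over their backs; the gripper's body (75 mm by 187 mm) begins 45 mm behind the grasp point.
Start: joints at [-1.312, 0.689, -0.195, 1.565, 0.157, 0.902, -0.215], TCP at [0.139, 0.609, 0.405] pointing down, gripper open.
Joint ranges: [-3.01, 3.01], [-0.46, 2.08], [-1.47, 1.51], [0.13, 2.56], [-1, 4.14], [0.04, 2.09], [-2.66, 2.66]. Speed limits (rad/s): [2.57, 2.57, 3.14, 3.14, 3.14, 3.14, 3.14].

### API

Orientations are given as a unit quaternion [x, y, z, w].
In Python, from plant import r gives the robot as it stands.
- The arm moves only by the tool arm_command, never from a script. Its argument "deltas" is a list of rows, each an object of numbers: "dx", "dy", "dz": the shift along the tool's x, y, z each as a share of 1000 mm, from -1 to 1; "wx", "wy", "wz": the turn, a rotation vector about the tool's x, y, z each as a share of 45 degrees, from -1 to 1. In form: [{"dx": .., "dy": .., "dz": .., "wx": .., "wy": .., "wz": ..}, ...]. A call has exactly 5 rows; each row is the pose to reach, as a shift and turn from the pose commanded when the call began, along the tool's axes at that moment; what a row does not reach only later rows make up. A row lasts 1/10 s, in which the tool goes at most 50 mm and 8.59 degrees, less where a joint would pass 70% of its speed; a pose out of reach is approached as far as the arm can. A call with a number of a shift or a turn outside -1 to 1 is refused whole. A call with a gripper value outside its range is refused whole. "claw" is the opening, from -1 (shut) to 1 (fully open), set as the call begins (left out, the last holds). The fingers move at their own pace and stop on an object; "grip_force" is the grip in N (left out, the last holds). Time passes only in rows, so rows that repeat a pose let the fingers close, or fill a call up. It gives the time, the measured TCP pose, the force and the opening at its end, in the units of the state.
- r.get_state(): the state, without advancing time (a new reading comes with each control period).
- r.snapshot(name): name is "scene" or "top"; returns the picture (400x640x3 uint8, red, green, blue); there is no depth.
- r.get_calibration(name): a dict with "vertical_fov" (degrees; the focal length in pixels is half the picture's height over the tangent of half this angle, whatever the lens; pixels are square), "cx", "cy" (the principal point, pixels), "R" (3x3) and "t" (3): a world point X has camera coordinates R X + t. Camera axes: x right, y down, z forward; pixel columns grow to the right and rows downward; lengths in m; the calibration is good to about 2 mm. A picture is of the moment at which its call begins. get_calibration takes no time and is no camera call.
- r.finish_job(): hands the job in, once; it reports no verdict.
The state is a dict: "clock": time; "q": joint angles; "qd": joint speeds; "joint_torque": joint torques, N m; "tool_pos": TCP position; "eef_rot": TCP orientation; "contact_force": force on the tool from outside, world axes, zero at the start; "moment": the same for the moment, N m; "opening": opening from 0.0 (shut) to 1.0 (fully open).
Only numpy, scipy, OpenCV 4.12 (cv2) and the standard library are available. Lean on these libraries where they do the work, as an engineer would, in place of code of your own. Each camera call takes 0.05 s, during which the arm holds its last target.

### The job

Slide the heavy black cooling block that stands in front of its dock, without lifting it, into the dock until it sits square and fully home against the back stop. Then press the sprung wing knob at the right of the dock down, turn it clockwise so that its bar swings across the front of the block, and let it spring fully up again, locked. Leave the other things on the bench where they are.

Things in the scene. Friction and masses are not known exactly. Their poses are not given: they have to be found in the camera images.
- dock: U-shaped aluminium bracket fixed to the bench, open towards the robot. Origin: on the bench, where the block's origin lies when home. x points into the dock, within 9 degrees of straight ahead; y left. Back stop: face at x = 70 mm, 30 mm high. Side guides 26 mm high, inner faces at y = +-71.5 mm (10 mm play beside the block) from the stop to x = 40 mm, then flaring towards the robot.
- dock_mouth (a point): middle of the dock's mouth at bench height, axes as the dock's, 10 mm beyond its origin; here the flares are about 175 mm apart. The turn latch stands right of the mouth on a round grey housing (72 mm across, 24 mm high, foot plate 84 x 80 mm), axis at x = -83, y = -140 mm from the dock's origin.
- block: black ridged cooling block, loose, 0.7 to 1.0 kg, slides with about 4 to 12 N. Lower body 138 (x) by 122 (y) by 34 mm high, upright faces; ridged top, set in 8 to 12 mm, to 56 mm. Too wide to grip. Origin: centre of underside; x towards the dock (front face, near the robot, at x = -69 mm), y left. Starts 55 to 85 mm short of home, up to 12 mm aside, turned up to 0.18 rad from the dock.
- knob_grip (a point): on the latch's vertical axis inside the knob's wing, 68 mm above the bench with the knob up. x along the wing and the steel bar (towards its tip), z up. Black wing: 60 mm long (x), 18 mm thick (y), its top 84 mm above the bench; below it a round flange 54 mm across, its top at 49 mm. Wing, flange and bar turn and sink together.
- bar_tip (a point): near the end of the steel latch bar (18 mm wide, 10 mm thick, underside 35 mm above the bench with the knob up), 125 mm from the latch's axis. The bar points towards the robot when open, and to the dock's +y, across the right half of the block's front and 5 mm before it, when locked.
- latch_press (a joint): how far the sprung knob is pressed down, m: 0 = up, 0.010 = fully down (about 5 N to start, 10 N at the bottom). Above about 0.006 m it can turn; pressed less, a hidden pin blocks turning. Between the two end positions the pin also keeps it from rising; it springs up by itself only within about 0.05 rad of either end.
- latch_turn (a joint): angle of knob and bar, rad, growing clockwise seen from above: 0 = open (bar towards the robot), 1.40 = locked (end stop, bar across the block). Turns easily (about 0.04 N m) while pressed; it stays at 0 or 1.40 when up.
- bottle: brown glass lab bottle with black cap, 56 mm across, 118 mm tall, stands left of the dock; a bystander, origin at the centre of its underside
- tube_rack: tube rack, 62 x 105 x 42 mm high, left of the way into the dock; a bystander, origin at the centre of its underside
- timer: flat white bench timer, 72 x 62 x 18 mm, to the right in front of the latch; a bystander, origin at the centre of its underside
- beaker: white plastic beaker, 56 mm across, 69 mm tall, to the right; a bystander, origin at the centre of its underside
- instrument_box: pressed steel box, 70 x 118 x 44 mm, far left; a bystander, origin at the centre of its underside
- petri_dish: clear covered dish, 92 mm across, 15 mm high, front left; a bystander, origin at the centre of its underside
- big_bottle: white lab bottle with orange cap, 69 mm across, 150 mm tall, right; a bystander, origin at the centre of its underside

How it is judged:
On the way, in this order (a step that is already met when the one before it is completed fails the run):
1. the block is fully home while the latch is still open (x of block in the frame of dock above -0.006 m and y of block in the frame of dock between -0.015 and 0.015 m and angle between the x axis of block and the x axis of dock, either way round below 0.06 rad and value of joint latch_turn below 0.15 rad), for 0.2 s.
2. the knob is pressed down and turned past the middle (value of joint latch_press above 0.003 m and value of joint latch_turn above 0.7 rad), for 0.05 s.
At the end, for the whole second after the job is handed in: The block's origin is within 6 mm of home along the dock, within 15 mm sideways and square to 0.06 rad, at rest; the latch is turned at least 1.3 rad clockwise and its knob has sprung up to within 2 mm (x of block in the frame of dock above -0.006 m and y of block in the frame of dock between -0.015 and 0.015 m and angle between the x axis of block and the x axis of dock, either way round below 0.06 rad and value of joint latch_turn above 1.3 rad and value of joint latch_press below 0.002 m and linear speed of block below 0.01 m/s); the robot touches nothing.
It fails at once if the block is lifted more than 15 mm or tipped over 0.2 rad (height (world z) of block above 0.015 m or angle between block's own z axis and vertical above 0.2 rad).
It fails at once if a bystander is moved more than 30 mm or knocked over (distance of any of bottle, tube_rack, timer, beaker, instrument_box, petri_dish, big_bottle from where it was at the start of the episode above 0.03 m or angle between any of bottle, tube_rack, timer, beaker, instrument_box, petri_dish, big_bottle's own z axis and vertical above 0.4 rad).
It also fails if it takes over 67 s, if anything falls off the work surface, if the arm or the gripper's body presses on something with over 40 N, if the wrist force passes 120 N, or if a joint passes its speed limit or range.

## Working session

There is one attempt and no reset: what is moved stays moved. The work goes in short steps, Python scripts to look and compute and a tool call to move; the robot and the scene stay as the last step left them, time stands still between calls to the robot, and variables do not carry over. Pictures are saved under pics/ and viewed, and the job is handed in when it is done.

Besides the shell and the picture viewer there is one more tool, called after "Request:" as name(argument=value, ...), one argument or row to a line, values as JSON. arm_command: Moves the arm, as the interface text tells. Shift numbers are shares of 1000 mm and turn numbers shares of 45 degrees, none past 1 either way. Its arguments: {"type":"object","properties":{"deltas":{"type":"array","items":{"type":"object","properties":{"dx":{"type":"number","minimum":-1,"maximum":1},"dy":{"type":"number","minimum":-1,"maximum":1},"dz":{"type":"number","minimum":-1,"maximum":1},"wx":{"type":"number","minimum":-1,"maximum":1},"wy":{"type":"number","minimum":-1,"maximum":1},"wz":{"type":"number","minimum":-1,"maximum":1}}}},"claw":{"type":"number"},"grip_force":{"type":"number"}},"required":["deltas"]}

```bash
ls; mkdir -p pics
python3 - <<'E'
from plant import r
import cv2
print(r.get_state())
for n in("scene","top"):
    im=r.snapshot(n); cv2.imwrite(f"pics/{n}0.png",im[:,:,::-1]); c=r.get_calibration(n); print(n,c)
E
```

```text
pics
{'clock': 0.0, 'q': array([-1.31217586,  0.68996677, -0.19450901,  1.56634861,  0.15729434,
        0.90247703, -0.21509911]), 'qd': array([ 0.00063475,  0.00152923,  0.00125169, -0.00059598, -0.00056391,
       -0.00023445, -0.0002851 ]), 'joint_torque': array([ 1.81210989e-04, -5.27561867e+01, -1.26661599e+00, -1.53421569e+01,
       -5.25740872e-02,  6.52274684e-03,  1.71799438e-04]), 'tool_pos': array([0.13928659, 0.60894421, 0.40391915]), 'eef_rot': array([ 0.70328592, -0.07931729,  0.07926497, -0.70200765]), 'contact_force': array([ 0.11580341, -0.83932159, -0.8073509 ]), 'moment': array([0.01884321, 0.00923993, 0.01894696]), 'opening': 1.0015177603886876}
scene {'vertical_fov': 43.97619414669535, 'cx': 322.16022292291314, 'cy': 201.1096771504672, 'R': array([[ 0.86603876, -0.49931237, -0.02576863],
       [-0.27192014, -0.4271319 , -0.86233275],
       [ 0.41956681,  0.7538206 , -0.50568587]]), 't': array([-0.41544005,  0.23591086,  1.49522221])}
top {'vertical_fov': 53.38631729760232, 'cx': 319.0569215362713, 'cy': 199.97948739117348, 'R': array([[-0.01216792, -0.99992157,  0.0029666 ],
       [-0.99207156,  0.01170116, -0.12512837],
       [ 0.12508385, -0.00446563, -0.99213612]]), 't': array([0.06442131, 0.52182869, 1.50593647])}
```

View pics/scene0.png

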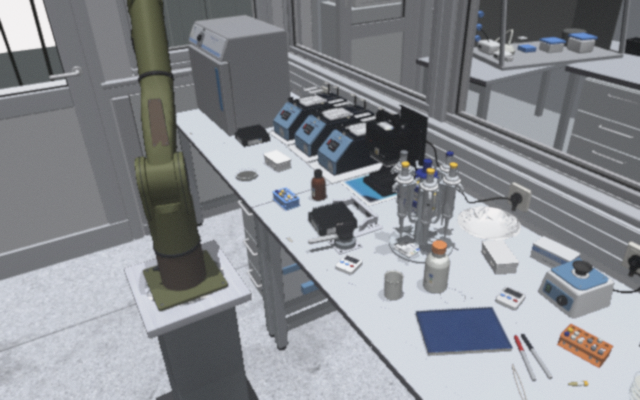

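View pics/top0.png

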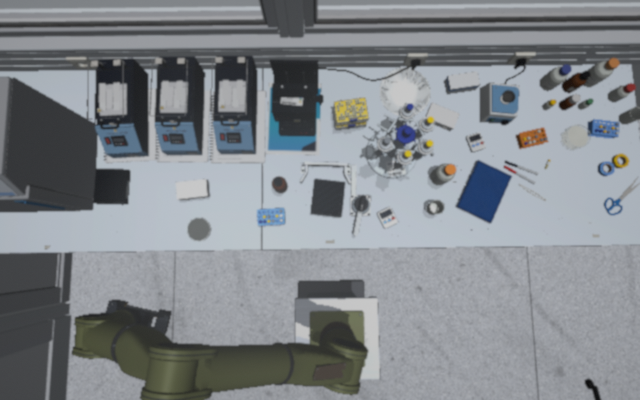

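The top view shows the block at about (327,197), the dock's back stop at about (327,163), the latch at (361,204) with its bar pointing towards the robot, and the timer at (388,217). I'll zoom in.

Run:
```python
import cv2
a=cv2.imread("pics/top0.png")[145:245,260:400]; cv2.imwrite("pics/topz.png",cv2.resize(a,None,fx=5.7,fy=5.7,interpolation=cv2.INTER_CUBIC))
a=cv2.imread("pics/scene0.png")[185:285,290:400]; cv2.imwrite("pics/scz.png",cv2.resize(a,None,fx=6,fy=6,interpolation=cv2.INTER_CUBIC))
```

```text
(no output)
```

View pics/topz.png

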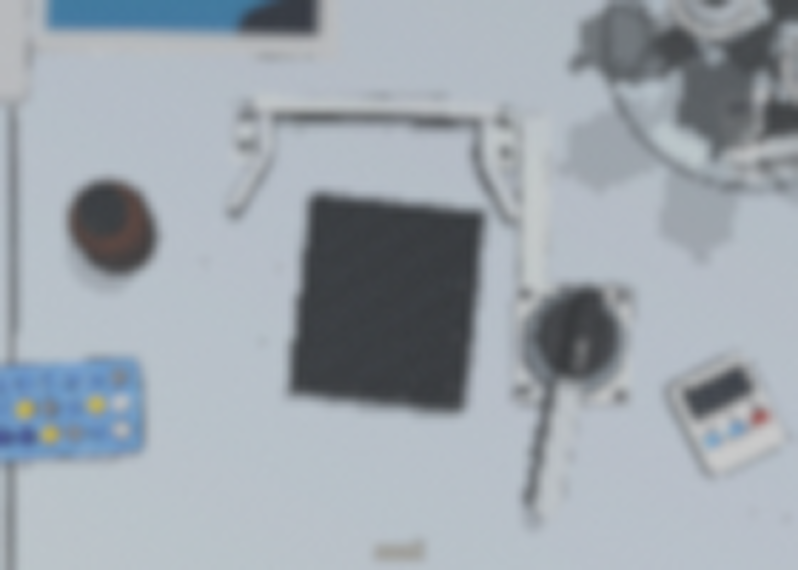

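View pics/scz.png

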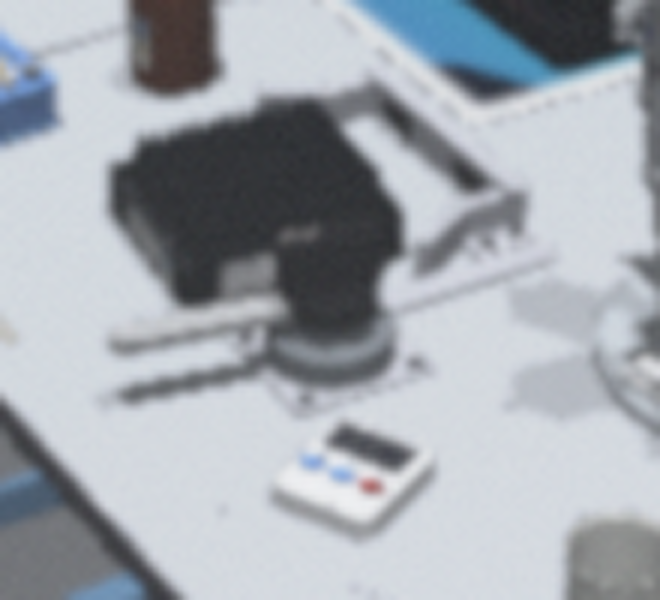

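```bash
cat > h.py <<'E'
import numpy as np,cv2,math
from plant import r
def cal(n):
    c=r.get_calibration(n); f=200/math.tan(math.radians(c["vertical_fov"])/2); return f,c["cx"],c["cy"],np.array(c["R"]),np.array(c["t"])
def ray(n,u,v,z):
    f,cx,cy,R,t=cal(n); d=R.T@np.array([(u-cx)/f,(v-cy)/f,1]); o=-R.T@t
    return (o+d*(z-o[2])/d[2])
def proj(n,X):
    f,cx,cy,R,t=cal(n); p=R@np.array(X)+t; return np.array([cx+f*p[0]/p[2],cy+f*p[1]/p[2]])
E
python3 - <<'E'
from h import *
im=cv2.imread("pics/top0.png")
Z=lambda u,v,z:ray("top",259.6+u/5.7,144.6+v/5.7,z)
g=im.max(2)
m=((g<90)*255).astype(np.uint8)
m[:, :308]=0;m[:,347:]=0;m[:176]=0;m[220:]=0
cs,_=cv2.findContours(m,cv2.RETR_EXTERNAL,cv2.CHAIN_APPROX_NONE)
c=max(cs,key=cv2.contourArea); print(cv2.boundingRect(c))
R=cv2.minAreaRect(c);B=cv2.boxPoints(R);print(R,B)
for z in(.034,.056):
    P=[ray("top",*b,z)[:2] for b in B]; print(z,np.round(P,4).tolist(),np.mean(P,0),[np.linalg.norm(P[i]-P[i-1]) for i in range(4)])
    print([math.degrees(math.atan2(*(P[i]-P[i-1])[::-1])) for i in range(4)])
print("stop top back edge L,R",Z(248,98,.03),Z(505,108,.03))
print("stop inner L,R",Z(270,119,.03),Z(480,126,.03))
print("strip L",Z(524,290,.002),Z(524,118,.002),"R",Z(546,290,.002),Z(547,118,.002))
print("foot corners",[Z(a,b,.004)[:2].round(4) for a,b in((519,285),(634,288),(630,405),(514,402))])
print("housing/knob",Z(580,335,.05),"bar tip",Z(535,520,.045))
print("timer",Z(725,415,.018),"dist")
E
```

```text
(312, 180, 32, 36)
((327.4329528808594, 197.60366821289062), (29.26435661315918, 33.57118606567383), 6.34019136428833) [[311.0366  212.67073]
 [314.74393 179.30489]
 [343.8293  182.5366 ]
 [340.12198 215.90245]]
0.034 [[0.4735, 0.0896], [0.6037, 0.074], [0.5896, -0.0389], [0.4597, -0.0221]] [0.53162401 0.02564161] [np.float64(0.1125753823120535), np.float64(0.1310641062129058), np.float64(0.11377670940670956), np.float64(0.13095969810513633)]
[82.95536445978186, -6.869726037869988, -97.09814005789794, 172.6048436890503]
0.056 [[0.4715, 0.0893], [0.5997, 0.0738], [0.5858, -0.0374], [0.4579, -0.0208]] [0.52871726 0.02620984] [np.float64(0.11095155530297332), np.float64(0.12917359133106845), np.float64(0.11213555403202245), np.float64(0.12907068924266019)]
[82.95536445978185, -6.869726037869987, -97.09814005789795, 172.6048436890503]
stop top back edge L,R [0.67457667 0.11885809 0.03      ] [ 0.66552532 -0.05784892  0.03      ]
stop inner L,R [0.65967805 0.10384654 0.03      ] [ 0.65311257 -0.04039762  0.03      ]
strip L [ 0.54285207 -0.07053014  0.002     ] [ 0.66437591 -0.07325097  0.002     ] R [ 0.54267262 -0.08578828  0.002     ] [ 0.66419022 -0.08935712  0.002     ]
foot corners [array([ 0.5461, -0.067 ]), array([ 0.5431, -0.1466]), array([ 0.4619, -0.1415]), array([ 0.4649, -0.0617])]
housing/knob [ 0.50540809 -0.10321899  0.05      ] bar tip [ 0.38236811 -0.07065145  0.045     ]
timer [ 0.45305887 -0.2042612   0.018     ] dist
```

```bash
cat >> h.py <<'E'
from scipy.spatial.transform import Rotation as Ro
def delta(pos,yaw,flip=0):
    """world yaw (deg) of the jaw axis z_tool; tool y down. prints deltas in units"""
    s=r.get_state(); R0=Ro.from_quat(s["eef_rot"]); p0=s["tool_pos"]
    a=math.radians(yaw+180*flip); z=np.array([math.cos(a),math.sin(a),0]); y=np.array([0,0,-1.]); x=np.cross(y,z)
    R1=Ro.from_matrix(np.c_[x,y,z]); d=R0.inv().apply(np.array(pos)-p0); w=(R0.inv()*R1).as_rotvec(degrees=True)/45
    print("p0",p0.round(4),"d",d.round(4),"w",w.round(4),"F",s["contact_force"].round(1),"M",s["moment"].round(2),"op",round(s["opening"],2),"t",round(s["clock"],2),"q7",s["q"].round(2)[[0,4,6]])
E
python3 - <<'E'
from h import *
s=r.get_state();print(Ro.from_quat(s["eef_rot"]).as_matrix().round(3))
print(proj("top",[.139,.609,.4]))
for f in(0,1): delta([.42,.034,.35],87.3,f)
E
```

```text
[[ 0.975 -0.     0.223]
 [-0.223 -0.002  0.975]
 [ 0.    -1.    -0.002]]
[126.13037808 320.68534536]
p0 [0.1393 0.609  0.404 ] d [ 0.4018  0.0549 -0.4979] w [ 0.0021 -0.2262 -0.    ] F [-0.2  0.6 -0.2] M [-0.04 -0.02 -0.02] op 1.0 t 0.1 q7 [-1.31  0.16 -0.22]
p0 [0.1393 0.609  0.404 ] d [ 0.4018  0.0549 -0.4979] w [0.0000e+00 3.7738e+00 3.2000e-03] F [-0.2  0.6 -0.2] M [-0.04 -0.02 -0.02] op 1.0 t 0.1 q7 [-1.31  0.16 -0.22]
```

Request:
arm_command(
  deltas=[
    {"dx":0.282,"dz":-0.15,"wy":-0.1},
    {"dx":0.282,"dz":-0.15,"wy":-0.226},
    {"dx":0.282,"dz":-0.15,"wy":-0.226},
    {"dx":0.282,"dz":-0.15,"wy":-0.226},
    {"dx":0.282,"dz":-0.15,"wy":-0.226},
  ],
  claw=0.36,
)

```text
invalid input at $.deltas[0]: expected keys dx, dy, dz, wx, wy, wz
```

```bash
python3 -c "
from h import *
delta([.42,.034,.3],87.3)"
```

```text
p0 [0.1393 0.609  0.404 ] d [ 0.4018  0.1049 -0.4978] w [ 0.0021 -0.2262 -0.    ] F [-0.2  0.6 -0.2] M [-0.04 -0.02 -0.02] op 1.0 t 0.1 q7 [-1.31  0.16 -0.22]
```

Request:
arm_command(
  deltas=[
    {"dx":0.282,"dy":0,"dz":-0.15,"wx":0,"wy":-0.1,"wz":0},
    {"dx":0.282,"dy":0,"dz":-0.15,"wx":0,"wy":-0.226,"wz":0},
    {"dx":0.282,"dy":0,"dz":-0.15,"wx":0,"wy":-0.226,"wz":0},
    {"dx":0.282,"dy":0,"dz":-0.15,"wx":0,"wy":-0.226,"wz":0},
    {"dx":0.282,"dy":0,"dz":-0.15,"wx":0,"wy":-0.226,"wz":0},
  ],
  claw=0.36,
)

```text
clock: 0.6
tool_pos: [0.3296, 0.444, 0.4044]
eef_rot: [0.707, -0.017, 0.017, -0.707]
contact_force: [0.8, 0.4, -0.1]
opening: 0.681
```

```bash
python3 -c "
from h import *
delta([.42,.034,.3],87.3)"
```

```text
p0 [0.3296 0.444  0.4044] d [ 0.1096  0.1047 -0.4052] w [ 0.0007  0.0001 -0.0003] F [ 0.8  0.4 -0.1] M [-0.   -0.1  -0.01] op 0.68 t 0.6 q7 [-0.85  0.22  0.29]
```

Request:
arm_command(
  deltas=[
    {"dx":0.05,"dy":0,"dz":-0.05,"wx":0,"wy":0,"wz":0},
    {"dx":0.11,"dy":0,"dz":-0.405,"wx":0,"wy":0,"wz":0},
    {"dx":0.11,"dy":0,"dz":-0.405,"wx":0,"wy":0,"wz":0},
    {"dx":0.11,"dy":0,"dz":-0.405,"wx":0,"wy":0,"wz":0},
    {"dx":0.11,"dy":0,"dz":-0.405,"wx":0,"wy":0,"wz":0},
  ],
)

```text
clock: 1.1
tool_pos: [0.3922, 0.2089, 0.4046]
eef_rot: [0.707, -0.017, 0.017, -0.707]
contact_force: [1.7, 0.6, -0.2]
opening: 0.682
```

```bash
python3 -c "
from h import *
delta([.415,.034,.25],87.3)"
```

```text
p0 [0.3922 0.2089 0.4046] d [ 0.0311  0.1546 -0.1736] w [ 0.0004  0.     -0.0002] F [ 1.7  0.6 -0.2] M [ 0.01 -0.07 -0.02] op 0.68 t 1.1 q7 [-0.38  0.24  0.66]
```

Request:
arm_command(
  deltas=[
    {"dx":0.01,"dy":0.03,"dz":-0.04,"wx":0,"wy":0,"wz":0},
    {"dx":0.015,"dy":0.06,"dz":-0.08,"wx":0,"wy":0,"wz":0},
    {"dx":0.02,"dy":0.09,"dz":-0.12,"wx":0,"wy":0,"wz":0},
    {"dx":0.025,"dy":0.12,"dz":-0.16,"wx":0,"wy":0,"wz":0},
    {"dx":0.03,"dy":0.154,"dz":-0.174,"wx":0,"wy":0,"wz":0},
  ],
)

```text
clock: 1.6
tool_pos: [0.4135, 0.0318, 0.2501]
eef_rot: [0.708, -0.019, 0.019, -0.706]
contact_force: [1.1, 0.1, 0.8]
opening: 0.678
```

```bash
python3 -c "
from h import *
delta([.415,.034,.18],87.3)
for n in('top','scene'):cv2.imwrite(f'pics/{n}1.png',r.snapshot(n)[:,:,::-1])
a=cv2.imread('pics/top1.png')[145:245,260:400]; b=cv2.imread('pics/scene1.png')[185:285,290:400]
cv2.imwrite('pics/c1.png',np.hstack([cv2.resize(a,(448,320),interpolation=2),cv2.resize(b,(352,320),interpolation=2)]))"
```

```text
p0 [0.4135 0.0318 0.2501] d [0.0014 0.0701 0.0025] w [ 0.0027 -0.0073 -0.0004] F [1.1 0.1 0.8] M [ 0.06 -0.06 -0.01] op 0.68 t 1.6 q7 [-0.15  0.52  0.81]
```

View pics/c1.png

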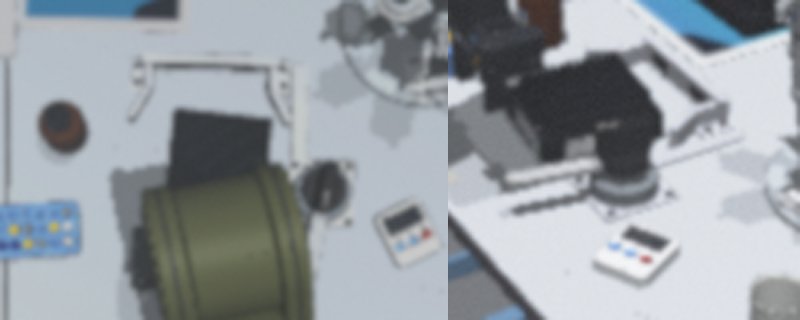

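The fingers now stand in front of the block, and the dock and latch are clear of the gripper. I'll lower it.

Request:
arm_command(
  deltas=[
    {"dx":0,"dy":0.03,"dz":0.002,"wx":0,"wy":0,"wz":0},
    {"dx":0,"dy":0.06,"dz":0.002,"wx":0,"wy":0,"wz":0},
    {"dx":0,"dy":0.073,"dz":0.002,"wx":0,"wy":0,"wz":0},
    {"dx":0,"dy":0.073,"dz":0.002,"wx":0,"wy":0,"wz":0},
    {"dx":0.01,"dy":0.073,"dz":0.002,"wx":0,"wy":0,"wz":0},
  ],
)

```text
clock: 2.2
tool_pos: [0.4148, 0.0349, 0.1904]
eef_rot: [0.715, -0.025, 0.003, -0.698]
contact_force: [0.4, -0.2, -0.0]
opening: 0.682
```

```bash
python3 -c "
from h import *
delta([.50,.034,.177],87.3)
for n in('top','scene'):cv2.imwrite(f'pics/{n}2.png',r.snapshot(n)[:,:,::-1])
a=cv2.imread('pics/top2.png')[145:245,260:400]; b=cv2.imread('pics/scene2.png')[185:285,290:400]
cv2.imwrite('pics/c2.png',np.hstack([cv2.resize(a,(448,320),interpolation=2),cv2.resize(b,(352,320),interpolation=2)]))"
```

```text
p0 [0.4148 0.0349 0.1904] d [0.0856 0.0107 0.0027] w [ 0.031   0.0101 -0.0389] F [ 0.4 -0.2 -0. ] M [-0.01 -0.12 -0.01] op 0.68 t 2.2 q7 [-0.03  1.62 -0.3 ]
```

View pics/c2.png

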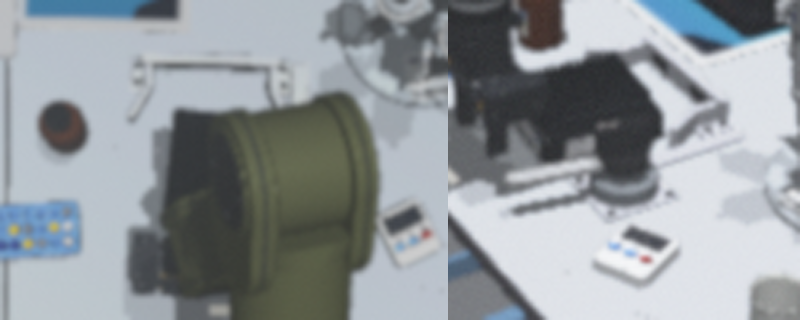

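```bash
python3 -c "
from h import *
s=r.get_state();print(s['q'].round(3),s['qd'].round(3))
delta([.42,.034,.178],87.3)"
```

```text
[-0.028  0.912 -0.28   2.295  1.61   0.236 -0.289] [-0.017 -0.027  0.028  0.029 -0.231 -0.016  0.218]
p0 [0.4157 0.0351 0.1899] d [ 0.0047  0.0118 -0.0006] w [ 0.0305  0.0119 -0.039 ] F [ 0.2 -0.  -0.4] M [-0.03 -0.05 -0.  ] op 0.68 t 2.3 q7 [-0.03  1.61 -0.29]
```

Request:
arm_command(
  deltas=[
    {"dx":0.002,"dy":0.004,"dz":0,"wx":0.015,"wy":0.006,"wz":-0.02},
    {"dx":0.004,"dy":0.008,"dz":0,"wx":0.03,"wy":0.012,"wz":-0.04},
    {"dx":0.005,"dy":0.012,"dz":0,"wx":0.03,"wy":0.012,"wz":-0.04},
    {"dx":0.007,"dy":0.012,"dz":0,"wx":0.03,"wy":0.012,"wz":-0.04},
    {"dx":0.01,"dy":0.012,"dz":0,"wx":0.03,"wy":0.012,"wz":-0.04},
  ],
)

```text
clock: 2.8
tool_pos: [0.4241, 0.0333, 0.1777]
eef_rot: [0.708, -0.018, 0.016, -0.706]
contact_force: [0.6, 0.3, -0.6]
opening: 0.679
```

```bash
python3 -c "
from h import *
delta([.45,.034,.178],87.3)
s=r.get_state();print(s['q'].round(3))"
```

```text
p0 [0.4241 0.0333 0.1777] d [ 0.0258 -0.0004  0.0019] w [ 0.0032 -0.0023 -0.0038] F [ 0.6  0.3 -0.6] M [ 0.05  0.01 -0.01] op 0.68 t 2.8 q7 [ 0.03  1.75 -0.42]
[ 0.03   0.948 -0.354  2.282  1.753  0.292 -0.422]
```

Request:
arm_command(
  deltas=[
    {"dx":0.006,"dy":0,"dz":0.001,"wx":0,"wy":0,"wz":0},
    {"dx":0.012,"dy":0,"dz":0.001,"wx":0,"wy":0,"wz":0},
    {"dx":0.018,"dy":0,"dz":0.001,"wx":0,"wy":0,"wz":0},
    {"dx":0.024,"dy":0,"dz":0.001,"wx":0,"wy":0,"wz":0},
    {"dx":0.03,"dy":0,"dz":0.001,"wx":0,"wy":0,"wz":0},
  ],
)

```text
clock: 3.3
tool_pos: [0.4543, 0.0329, 0.1776]
eef_rot: [0.708, -0.018, 0.016, -0.706]
contact_force: [-4.3, -0.0, 0.3]
opening: 0.68
```

```bash
cat > look.py <<'E'
from h import *
import sys
k=sys.argv[1]
for n in('top','scene'):cv2.imwrite(f'pics/{n}{k}.png',r.snapshot(n)[:,:,::-1])
a=cv2.imread(f'pics/top{k}.png')[145:245,260:400]; b=cv2.imread(f'pics/scene{k}.png')[185:285,290:400]
cv2.imwrite(f'pics/c{k}.png',np.hstack([cv2.resize(a,(448,320),interpolation=2),cv2.resize(b,(352,320),interpolation=2)]))
delta([.514,.034,.178],87.3)
E
python3 look.py 3
```

```text
p0 [0.4546 0.033  0.1775] d [ 0.0593 -0.0006  0.0039] w [ 0.0037 -0.0028 -0.0016] F [0.1 0.9 0. ] M [ 0.01 -0.05  0.02] op 0.68 t 3.4 q7 [-0.07  1.44 -0.09]
```

View pics/c3.png

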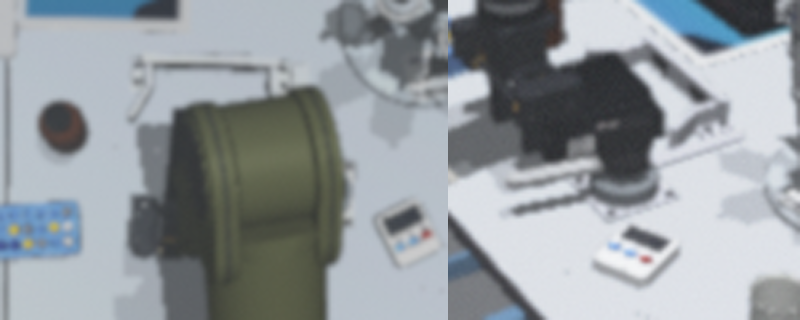

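Contact: force -4.3 N, with the right finger beginning to square the block. I'll push on, drifting slightly left.

Request:
arm_command(
  deltas=[
    {"dx":0.006,"dy":0,"dz":0.001,"wx":0,"wy":0,"wz":0},
    {"dx":0.012,"dy":0,"dz":0.002,"wx":0,"wy":0,"wz":0},
    {"dx":0.018,"dy":0,"dz":0.003,"wx":0,"wy":0,"wz":0},
    {"dx":0.024,"dy":0,"dz":0.005,"wx":0,"wy":0,"wz":0},
    {"dx":0.03,"dy":0,"dz":0.006,"wx":0,"wy":0,"wz":0},
  ],
)

```text
clock: 3.9
tool_pos: [0.4823, 0.0364, 0.177]
eef_rot: [0.709, -0.02, 0.015, -0.705]
contact_force: [-4.4, -0.4, 1.9]
opening: 0.679
```

```bash
python3 look.py 4
```

```text
p0 [0.4836 0.0366 0.177 ] d [ 0.0305 -0.0011 -0.001 ] w [ 0.0041 -0.0043 -0.0057] F [-2.3 -0.4  0. ] M [-0.26  0.41 -0.05] op 0.68 t 4.0 q7 [0.02 1.17 0.2 ]
```

View pics/c4.png

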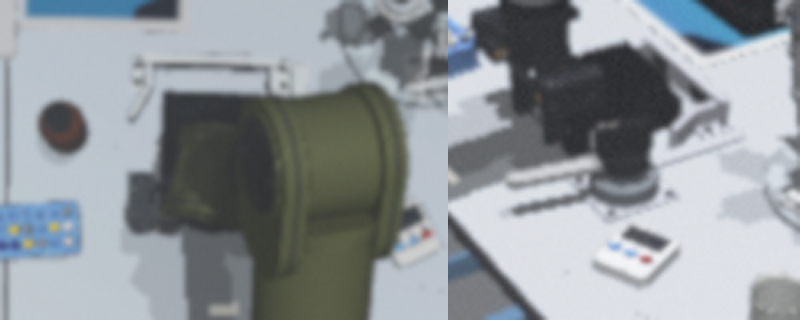

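The block is now square to the tool, with its far-left corner at about pixel (311,174). It is heading into the dock.

Request:
arm_command(
  deltas=[
    {"dx":0.006,"dy":0,"dz":0.001,"wx":0,"wy":0,"wz":-0.006},
    {"dx":0.011,"dy":0,"dz":0.002,"wx":0,"wy":0,"wz":-0.006},
    {"dx":0.016,"dy":0,"dz":0.003,"wx":0,"wy":0,"wz":-0.006},
    {"dx":0.02,"dy":0,"dz":0.003,"wx":0,"wy":0,"wz":-0.006},
    {"dx":0.024,"dy":0,"dz":0.003,"wx":0,"wy":0,"wz":-0.006},
  ],
)

```text
clock: 4.5
tool_pos: [0.5075, 0.039, 0.1768]
eef_rot: [0.708, -0.017, 0.017, -0.706]
contact_force: [-4.8, 0.2, 2.6]
opening: 0.679
```

```bash
python3 look.py 5
```

```text
p0 [0.5084 0.0389 0.1768] d [ 0.0058 -0.0012 -0.0047] w [ 0.0024 -0.003   0.0022] F [-2.4 -0.2  0.6] M [-0.02  0.55  0.01] op 0.68 t 4.6 q7 [0.07 1.09 0.3 ]
```

View pics/c5.png

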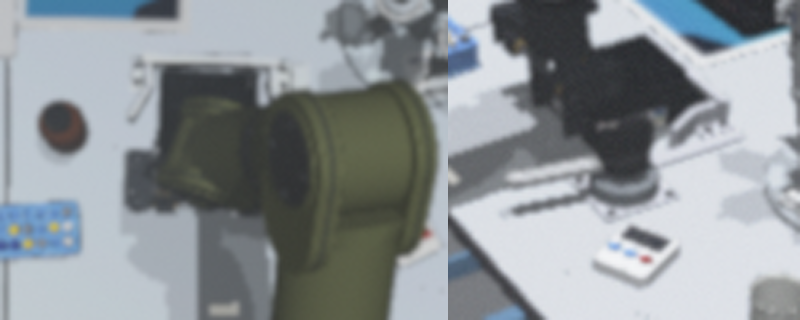

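Request:
arm_command(
  deltas=[
    {"dx":0.002,"dy":0,"dz":0,"wx":0,"wy":0,"wz":0},
    {"dx":0.004,"dy":0,"dz":0,"wx":0,"wy":0,"wz":0},
    {"dx":0.006,"dy":0,"dz":0,"wx":0,"wy":0,"wz":0},
    {"dx":0.007,"dy":0,"dz":0,"wx":0,"wy":0,"wz":0},
    {"dx":0.007,"dy":0,"dz":0,"wx":0,"wy":0,"wz":0},
  ],
)

```text
clock: 5.1
tool_pos: [0.5154, 0.0386, 0.1768]
eef_rot: [0.708, -0.017, 0.018, -0.706]
contact_force: [-3.8, 0.2, 1.3]
opening: 0.68
```

Request:
arm_command(
  deltas=[
    {"dx":0.002,"dy":0,"dz":0,"wx":0,"wy":0,"wz":0},
    {"dx":0.004,"dy":0,"dz":0,"wx":0,"wy":0,"wz":0},
    {"dx":0.005,"dy":0,"dz":0,"wx":0,"wy":0,"wz":0},
    {"dx":0.006,"dy":0,"dz":0,"wx":0,"wy":0,"wz":0},
    {"dx":0.006,"dy":0,"dz":0,"wx":0,"wy":0,"wz":0},
  ],
)

```text
clock: 5.6
tool_pos: [0.517, 0.0387, 0.1768]
eef_rot: [0.708, -0.02, 0.014, -0.706]
contact_force: [-15.8, 1.6, 11.2]
opening: 0.678
```

```bash
python3 look.py 6
```

```text
p0 [0.5169 0.0386 0.1768] d [-0.0027 -0.0012 -0.0048] w [ 0.0047 -0.001  -0.0095] F [-15.6   1.5  11. ] M [ 0.29  3.05 -0.07] op 0.68 t 5.7 q7 [0.09 1.05 0.35]
```

View pics/c6.png

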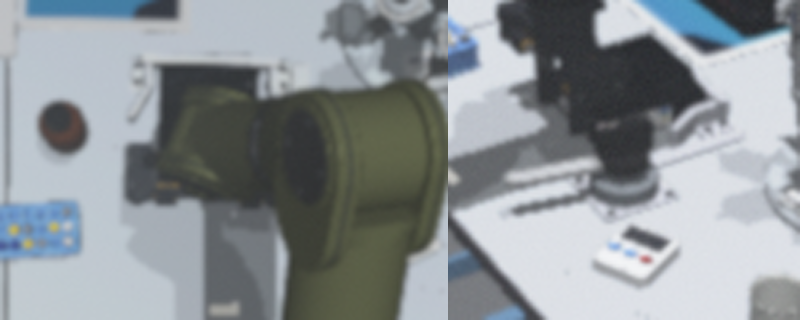

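The force rose to 16 N with almost no further motion, so the block is against the stop. I'll back off and check.

Request:
arm_command(
  deltas=[
    {"dx":-0.01,"dy":0,"dz":0,"wx":0,"wy":0,"wz":0},
    {"dx":-0.03,"dy":0,"dz":0,"wx":0,"wy":0,"wz":0},
    {"dx":-0.05,"dy":-0.01,"dz":0,"wx":0,"wy":0,"wz":0},
    {"dx":-0.06,"dy":-0.05,"dz":0,"wx":0,"wy":0,"wz":0},
    {"dx":-0.07,"dy":-0.09,"dz":0,"wx":0,"wy":0,"wz":0},
  ],
)

```text
clock: 6.2
tool_pos: [0.4519, 0.0423, 0.2675]
eef_rot: [0.708, -0.016, 0.018, -0.706]
contact_force: [1.7, -0.4, 0.3]
opening: 0.679
```

Request:
arm_command(
  deltas=[
    {"dx":-0.015,"dy":-0.03,"dz":0.04,"wx":0,"wy":0,"wz":0},
    {"dx":-0.02,"dy":-0.05,"dz":0.08,"wx":0,"wy":0,"wz":0},
    {"dx":-0.02,"dy":-0.06,"dz":0.12,"wx":0,"wy":0,"wz":0},
    {"dx":-0.02,"dy":-0.07,"dz":0.16,"wx":0,"wy":0,"wz":0},
    {"dx":-0.02,"dy":-0.07,"dz":0.2,"wx":0,"wy":0,"wz":0},
  ],
)

```text
clock: 6.7
tool_pos: [0.4427, 0.2452, 0.3384]
eef_rot: [-0.706, 0.016, -0.02, 0.707]
contact_force: [1.3, 1.0, -0.1]
opening: 0.68
```

```bash
python3 look.py 7
python3 - <<'E'
import cv2
a=cv2.imread("pics/top7.png")[145:245,260:400]; cv2.imwrite("pics/top7z.png",cv2.resize(a,None,fx=5.7,fy=5.7,interpolation=cv2.INTER_CUBIC))
E
```

```text
p0 [0.4419 0.2497 0.3382] d [ 0.0804  0.1589 -0.2138] w [-0.0111  0.0046  0.0085] F [-0.1  0.4  0.6] M [-0.04  0.04  0.04] op 0.68 t 6.8 q7 [-0.2   0.69  0.23]
```

View pics/top7z.png

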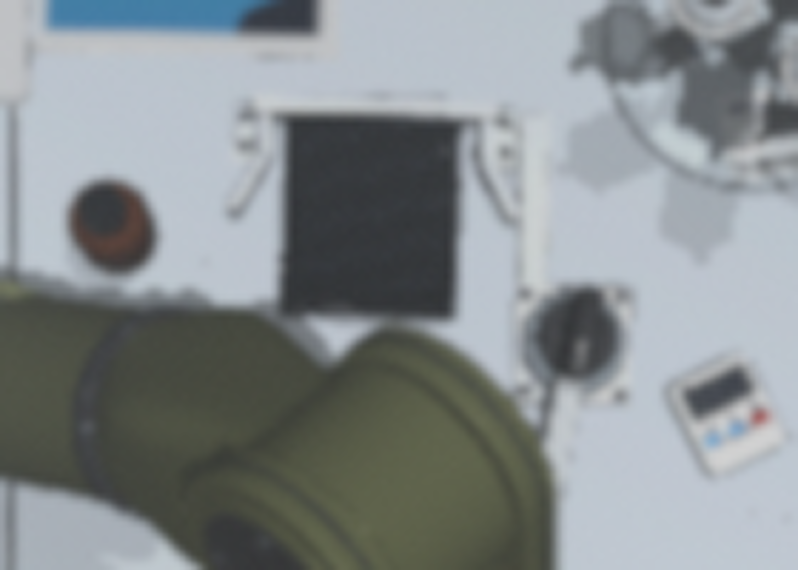

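View pics/c7.png

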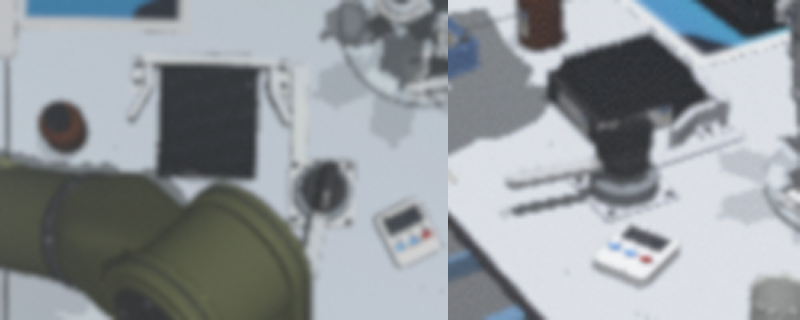

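The block sits flush under the stop and between the guides (zoomed left edge 287, right edge 460, middle 373). Next I'll measure the knob from both views.

Run:
```python
from h import *
im=cv2.imread("pics/top7.png")
m=((im.max(2)<95)*255).astype(np.uint8); m[:,:308]=0;m[:,345:]=0;m[:160]=0;m[201:]=0
cs,_=cv2.findContours(m,0,1);c=max(cs,key=cv2.contourArea);print(cv2.boundingRect(c));R=cv2.minAreaRect(c);B=cv2.boxPoints(R);print(R)
P=np.array([ray("top",*b,.034)[:2] for b in B]);print(P.round(4).tolist(),P.mean(0))
ax=np.array([.504,-.1042])
for n,box,f in(("top",(350,190,25,30),20),("scene",(320,215,50,45),14)):
    x,y,w,h=box; im=cv2.imread(f"pics/{n}7.png")[y:y+h,x:x+w]; a=cv2.resize(im,None,fx=f,fy=f,interpolation=cv2.INTER_CUBIC)
    for z,col in((.0,(0,255,0)),(.024,(0,255,255)),(.049,(255,0,0)),(.084,(0,0,255))):
        p=proj(n,[*ax,z]); q=((p+.5-[x,y])*f-.5).astype(int); cv2.circle(a,tuple(int(v) for v in q),3,col,-1)
    cv2.imwrite(f"pics/k_{n}.png",a); print(a.shape)
```

```text
(309, 165, 31, 36)
((324.3892822265625, 182.93191528320312), (29.855438232421875, 35.11076736450195), 1.847610354423523)
[[0.5228, 0.0974], [0.661, 0.0917], [0.6558, -0.0248], [0.5177, -0.0178]] [0.5893039  0.03662287]
(600, 500, 3)
(630, 700, 3)
```

View pics/k_top.png

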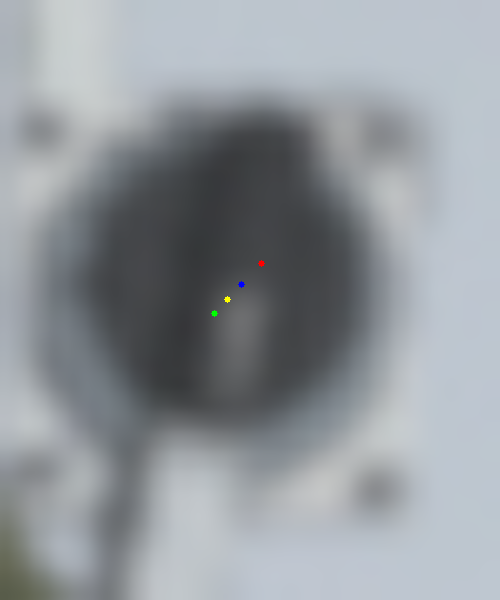

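View pics/k_scene.png

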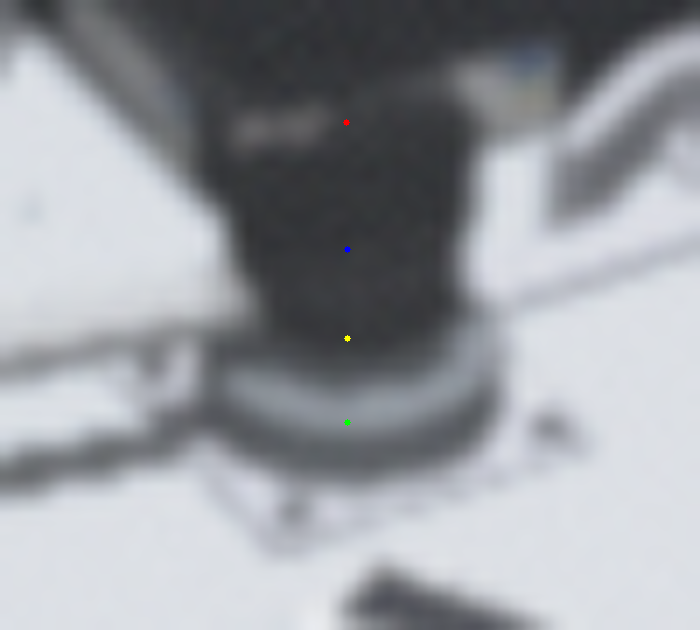

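```bash
python3 -c "
from h import *
delta([.504,-.104,.30],77.5)"
```

```text
p0 [0.4419 0.2497 0.3382] d [ 0.0772  0.0357 -0.351 ] w [-0.0118  0.2224  0.0075] F [-0.1  0.4  0.6] M [-0.04  0.04  0.04] op 0.68 t 6.8 q7 [-0.2   0.69  0.23]
```

Request:
arm_command(
  deltas=[
    {"dx":0.009,"dy":0,"dz":-0.045,"wx":0,"wy":0.05,"wz":0},
    {"dx":0.018,"dy":0,"dz":-0.09,"wx":0,"wy":0.1,"wz":0},
    {"dx":0.027,"dy":0,"dz":-0.13,"wx":0,"wy":0.15,"wz":0},
    {"dx":0.037,"dy":0,"dz":-0.17,"wx":0,"wy":0.2,"wz":0},
    {"dx":0.046,"dy":0,"dz":-0.21,"wx":-0.01,"wy":0.222,"wz":0.008},
  ],
)

```text
clock: 7.3
tool_pos: [0.4778, 0.0284, 0.3372]
eef_rot: [0.706, -0.081, 0.079, -0.699]
contact_force: [1.3, 0.2, -0.6]
opening: 0.68
```

```bash
python3 -c "
from h import *
delta([.504,-.104,.30],77.5);print(r.get_state()['q'].round(2))"
```

```text
p0 [0.4778 0.0284 0.3372] d [ 0.0553  0.0384 -0.1228] w [ 0.0125 -0.0105 -0.0011] F [ 1.3  0.2 -0.6] M [ 0.03 -0.05  0.03] op 0.68 t 7.3 q7 [0.24 0.69 0.47]
[ 0.24  0.68 -0.64  2.05  0.69  0.64  0.47]
```

Request:
arm_command(
  deltas=[
    {"dx":0.017,"dy":0.008,"dz":-0.04,"wx":0.012,"wy":-0.01,"wz":0},
    {"dx":0.034,"dy":0.016,"dz":-0.08,"wx":0.012,"wy":-0.01,"wz":0},
    {"dx":0.055,"dy":0.025,"dz":-0.123,"wx":0.012,"wy":-0.01,"wz":0},
    {"dx":0.055,"dy":0.037,"dz":-0.123,"wx":0.012,"wy":-0.01,"wz":0},
    {"dx":0.055,"dy":0.037,"dz":-0.123,"wx":0.012,"wy":-0.01,"wz":0},
  ],
)

```text
clock: 7.8
tool_pos: [0.5028, -0.1039, 0.2997]
eef_rot: [0.703, -0.079, 0.076, -0.703]
contact_force: [0.1, -0.3, -0.1]
opening: 0.68
```

```bash
python3 look.py 8; python3 -c "
from h import *
delta([.504,-.104,.219],77.5);print(r.get_state()['q'].round(2))"
```

```text
p0 [ 0.503  -0.1009  0.3011] d [-0.0177  0.1232  0.1341] w [-0.0007 -0.2136 -0.0037] F [0.8 0.4 0.1] M [ 0.03 -0.06  0.02] op 0.68 t 7.9 q7 [0.48 0.76 0.71]
p0 [ 0.503  -0.1009  0.3011] d [ 0.0019  0.0821 -0.0029] w [-0.0004  0.0042 -0.0038] F [0.8 0.4 0.1] M [ 0.03 -0.06  0.02] op 0.68 t 7.9 q7 [0.48 0.76 0.71]
[ 0.48  0.77 -0.62  1.98  0.76  0.64  0.71]
```

View pics/c8.png

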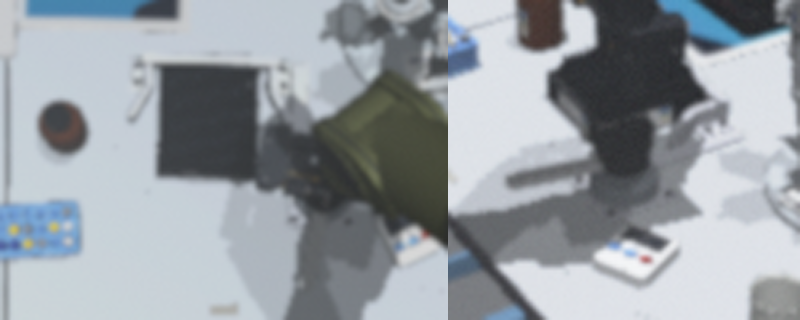

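The gripper is above the knob. I'll lower it until the fingers are either side of the wing.

Request:
arm_command(
  deltas=[
    {"dx":0.001,"dy":0.02,"dz":-0.003,"wx":0,"wy":0.004,"wz":-0.003},
    {"dx":0.001,"dy":0.04,"dz":-0.003,"wx":0,"wy":0.004,"wz":-0.003},
    {"dx":0.001,"dy":0.06,"dz":-0.003,"wx":0,"wy":0.004,"wz":-0.003},
    {"dx":0.001,"dy":0.075,"dz":-0.003,"wx":0,"wy":0.004,"wz":-0.003},
    {"dx":0.001,"dy":0.082,"dz":-0.003,"wx":0,"wy":0.004,"wz":-0.003},
  ],
)

```text
clock: 8.4
tool_pos: [0.503, -0.103, 0.2186]
eef_rot: [-0.703, 0.077, -0.076, 0.703]
contact_force: [-0.2, 0.2, 0.4]
opening: 0.68
```

```bash
python3 look.py 9; python3 -c "
from h import *
delta([.504,-.104,.219],77.5);print(r.get_state()['q'].round(2))"
```

```text
p0 [ 0.503  -0.1035  0.2189] d [-0.0187  0.0409  0.1367] w [ 2.000e-04 -2.159e-01 -2.100e-03] F [ 0.2 -0.8 -0.2] M [ 0.01 -0.03 -0.02] op 0.68 t 8.5 q7 [0.39 0.93 0.56]
p0 [ 0.503  -0.1035  0.2189] d [ 0.0011 -0.0001 -0.0003] w [ 0.0004  0.0019 -0.002 ] F [ 0.2 -0.8 -0.2] M [ 0.01 -0.03 -0.02] op 0.68 t 8.5 q7 [0.39 0.93 0.56]
[ 0.39  0.9  -0.47  2.02  0.93  0.45  0.56]
```

View pics/c9.png

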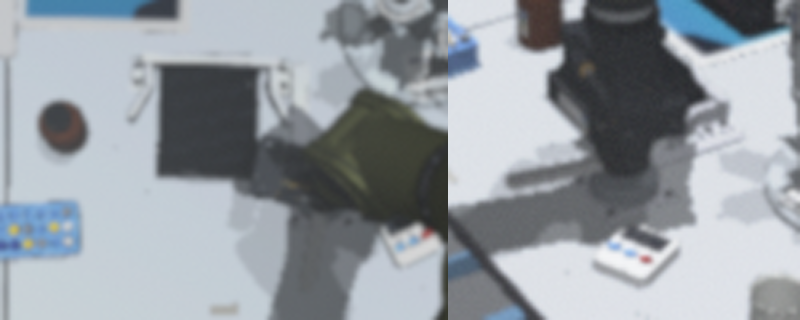

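Close on the wing.

Request:
arm_command(
  deltas=[
    {"dx":0,"dy":0,"dz":0,"wx":0,"wy":0,"wz":0},
    {"dx":0,"dy":0,"dz":0,"wx":0,"wy":0,"wz":0},
    {"dx":0,"dy":0,"dz":0,"wx":0,"wy":0,"wz":0},
    {"dx":0,"dy":0,"dz":0,"wx":0,"wy":0,"wz":0},
    {"dx":0,"dy":0,"dz":0,"wx":0,"wy":0,"wz":0},
  ],
  claw=-1,
  grip_force=25,
)

```text
clock: 9.0
tool_pos: [0.5031, -0.1041, 0.2192]
eef_rot: [-0.702, 0.077, -0.077, 0.703]
contact_force: [0.0, 6.4, 0.9]
opening: 0.251
```

```bash
python3 -c "
from h import *
delta([.504,-.104,.206],77.5)"
```

```text
p0 [ 0.5031 -0.1041  0.2192] d [0.0009 0.0132 0.0003] w [-0.0022 -0.0009 -0.0001] F [0.  6.4 0.9] M [1.43 0.02 0.07] op 0.25 t 9.0 q7 [0.39 0.93 0.56]
```

Request:
arm_command(
  deltas=[
    {"dx":0,"dy":0,"dz":0.001,"wx":0,"wy":0,"wz":0},
    {"dx":0,"dy":0,"dz":0.001,"wx":0,"wy":0,"wz":0},
    {"dx":0,"dy":0,"dz":0.001,"wx":0,"wy":0,"wz":0},
    {"dx":0,"dy":0,"dz":0.001,"wx":0,"wy":0,"wz":0},
    {"dx":0,"dy":0,"dz":0.001,"wx":0,"wy":0,"wz":0},
  ],
)

```text
clock: 9.5
tool_pos: [0.5035, -0.1022, 0.2192]
eef_rot: [-0.702, 0.077, -0.077, 0.704]
contact_force: [0.9, 5.4, 2.6]
opening: 0.2
```

```bash
python3 -c "
from h import *
delta([.504,-.104,.206],77.5)"
```

```text
p0 [ 0.5035 -0.1022  0.2192] d [ 0.0009  0.0132 -0.0017] w [-0.0038  0.0011 -0.0002] F [0.9 5.4 2.6] M [ 1.22 -0.07  0.06] op 0.2 t 9.5 q7 [0.39 0.93 0.56]
```

Request:
arm_command(
  deltas=[
    {"dx":0,"dy":0,"dz":0.001,"wx":0,"wy":0,"wz":0},
    {"dx":0,"dy":0.003,"dz":0.001,"wx":0,"wy":0,"wz":0},
    {"dx":0,"dy":0.006,"dz":0.001,"wx":0,"wy":0,"wz":0},
    {"dx":0,"dy":0.009,"dz":0.001,"wx":0,"wy":0,"wz":0},
    {"dx":0,"dy":0.01,"dz":0.001,"wx":0,"wy":0,"wz":0},
  ],
  grip_force=35,
)

```text
clock: 10.0
tool_pos: [0.5036, -0.1018, 0.2094]
eef_rot: [-0.702, 0.077, -0.077, 0.703]
contact_force: [-1.0, 5.4, 9.9]
opening: 0.203
```

```bash
python3 -c "
from h import *
delta([.504,-.104,.206],77.5);print(r.get_state()['q'].round(2))"
```

```text
p0 [ 0.5036 -0.1018  0.2094] d [ 0.0009  0.0034 -0.0021] w [-0.0018  0.0004 -0.    ] F [-1.   5.4  9.9] M [0.96 0.14 0.04] op 0.2 t 10.0 q7 [0.38 0.95 0.54]
[ 0.38  0.91 -0.45  2.02  0.95  0.43  0.54]
```

Fz is 9.9 N at about 9.8 mm of travel, so the knob is fully down. Turning it clockwise.

Request:
arm_command(
  deltas=[
    {"dx":0,"dy":0,"dz":0.001,"wx":0,"wy":0.1,"wz":0},
    {"dx":0,"dy":0,"dz":0.001,"wx":0,"wy":0.2,"wz":0},
    {"dx":0,"dy":0,"dz":0.001,"wx":0,"wy":0.3,"wz":0},
    {"dx":0,"dy":0,"dz":0.001,"wx":0,"wy":0.4,"wz":0},
    {"dx":0,"dy":0,"dz":0.001,"wx":0,"wy":0.5,"wz":0},
  ],
)

```text
clock: 10.5
tool_pos: [0.5038, -0.1008, 0.2097]
eef_rot: [-0.674, 0.213, -0.214, 0.675]
contact_force: [0.3, 5.3, 8.4]
opening: 0.198
```

```bash
python3 look.py 10;python3 -c "
from h import *
delta([.504,-.102,.209],-2.7);print(r.get_state()['q'].round(2))"
```

```text
p0 [ 0.5039 -0.1008  0.2097] d [-0.0692  0.0318  0.1161] w [-1.300e-03 -7.197e-01  3.000e-04] F [-1.1  5.5 10.2] M [1.12 0.19 0.01] op 0.2 t 10.6 q7 [0.32 0.84 0.25]
p0 [ 0.5039 -0.1008  0.2097] d [ 0.0008  0.0007 -0.0009] w [-1.2000e-03  1.2803e+00 -7.0000e-04] F [-1.1  5.5 10.2] M [1.12 0.19 0.01] op 0.2 t 10.6 q7 [0.32 0.84 0.25]
[ 0.32  0.9  -0.35  2.02  0.84  0.37  0.25]
```

View pics/c10.png

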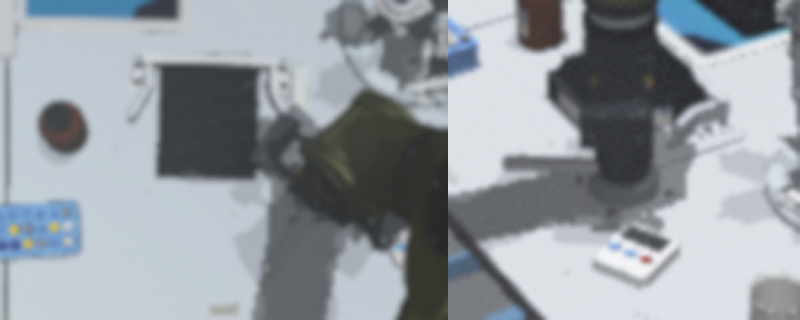

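Request:
arm_command(
  deltas=[
    {"dx":0,"dy":0,"dz":0,"wx":0,"wy":0.13,"wz":0},
    {"dx":0,"dy":0,"dz":0,"wx":0,"wy":0.26,"wz":0},
    {"dx":0,"dy":0,"dz":0,"wx":0,"wy":0.39,"wz":0},
    {"dx":0,"dy":0,"dz":0,"wx":0,"wy":0.52,"wz":0},
    {"dx":0,"dy":0,"dz":0,"wx":0,"wy":0.65,"wz":0},
  ],
)

```text
clock: 11.1
tool_pos: [0.5044, -0.1002, 0.2098]
eef_rot: [-0.597, 0.377, -0.377, 0.599]
contact_force: [0.5, 6.1, 9.5]
opening: 0.204
```

```bash
python3 look.py 11;python3 -c "
from h import *
delta([.504,-.102,.209],-2.7);print(r.get_state()['q'].round(2))"
```

```text
p0 [ 0.5044 -0.1001  0.2098] d [-0.1167  0.0321  0.0667] w [-3.5000e-03 -1.3693e+00  9.0000e-04] F [1.1 6.5 9.7] M [ 1.39  0.03 -0.03] op 0.2 t 11.2 q7 [ 0.25  0.65 -0.08]
p0 [ 0.5044 -0.1001  0.2098] d [ 0.0015  0.0008 -0.0012] w [-0.003   0.6307 -0.0018] F [1.1 6.5 9.7] M [ 1.39  0.03 -0.03] op 0.2 t 11.2 q7 [ 0.25  0.65 -0.08]
[ 0.25  0.88 -0.23  2.03  0.65  0.3  -0.08]
```

View pics/c11.png

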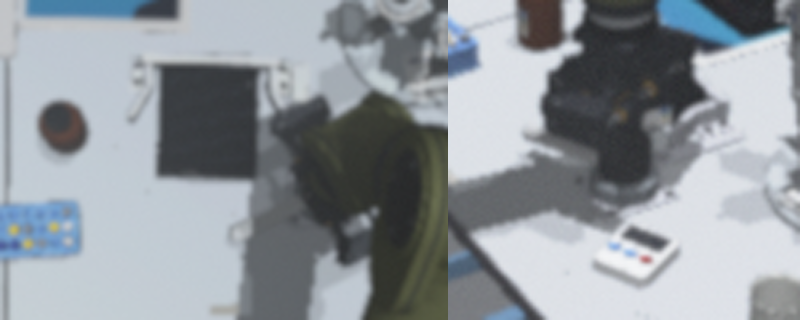

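The bar is swinging clockwise; its tip is at (238,232) in the left panel. Continuing.

Request:
arm_command(
  deltas=[
    {"dx":0,"dy":0,"dz":0,"wx":0,"wy":0.1,"wz":0},
    {"dx":0,"dy":0,"dz":0,"wx":0,"wy":0.2,"wz":0},
    {"dx":0,"dy":0,"dz":0,"wx":0,"wy":0.3,"wz":0},
    {"dx":0,"dy":0,"dz":0,"wx":0,"wy":0.4,"wz":0},
    {"dx":0,"dy":0,"dz":0,"wx":0,"wy":0.5,"wz":0},
  ],
)

```text
clock: 11.7
tool_pos: [0.5049, -0.1, 0.2099]
eef_rot: [-0.512, 0.486, -0.486, 0.515]
contact_force: [0.0, 7.2, 9.3]
opening: 0.201
```

```bash
python3 -c "
from h import *
delta([.504,-.102,.209],-2.7);print(r.get_state()['q'].round(2))"
```

```text
p0 [ 0.5049 -0.1     0.2099] d [ 0.002   0.0009 -0.001 ] w [-0.0043  0.1302 -0.003 ] F [0.  7.2 9.3] M [ 1.57 -0.25  0.  ] op 0.2 t 11.7 q7 [ 0.2   0.48 -0.31]
[ 0.2   0.88 -0.16  2.03  0.48  0.26 -0.31]
```

Request:
arm_command(
  deltas=[
    {"dx":-0.001,"dy":0,"dz":0,"wx":0,"wy":0.05,"wz":0},
    {"dx":-0.001,"dy":0,"dz":0,"wx":0,"wy":0.1,"wz":0},
    {"dx":-0.001,"dy":0,"dz":0,"wx":0,"wy":0.14,"wz":0},
    {"dx":-0.001,"dy":0,"dz":0,"wx":0,"wy":0.17,"wz":0},
    {"dx":-0.001,"dy":0,"dz":0,"wx":0,"wy":0.2,"wz":0},
  ],
)

```text
clock: 12.2
tool_pos: [0.5051, -0.0995, 0.2099]
eef_rot: [0.474, -0.523, 0.525, -0.476]
contact_force: [1.7, 4.2, 8.9]
opening: 0.202
```

```bash
python3 look.py 12;python3 -c "
from h import *
delta([.504,-.102,.209],-2.7)"
```

```text
p0 [ 0.5052 -0.0995  0.21  ] d [-0.1336  0.0321 -0.0043] w [-0.0053 -2.0636  0.0025] F [3.  6.1 9.5] M [ 1.17 -0.3   0.7 ] op 0.2 t 12.3 q7 [ 0.19  0.41 -0.39]
p0 [ 0.5052 -0.0995  0.21  ] d [ 0.0026  0.001  -0.0009] w [-0.0049 -0.0636 -0.0018] F [3.  6.1 9.5] M [ 1.17 -0.3   0.7 ] op 0.2 t 12.3 q7 [ 0.19  0.41 -0.39]
```

View pics/c12.png

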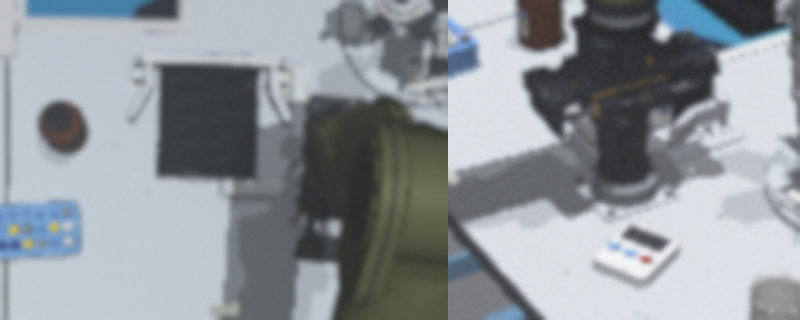

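Mz jumped to 0.7 N m, so the knob is at its end stop, and the bar lies across the block's front (tip near (232,186)). I'll let the knob rise while still gripped, then open.

Request:
arm_command(
  deltas=[
    {"dx":0,"dy":-0.002,"dz":0,"wx":0,"wy":0,"wz":0},
    {"dx":0,"dy":-0.005,"dz":0,"wx":0,"wy":0,"wz":0},
    {"dx":0,"dy":-0.008,"dz":0,"wx":0,"wy":0,"wz":0},
    {"dx":0,"dy":-0.01,"dz":0,"wx":0,"wy":0,"wz":0},
    {"dx":0,"dy":-0.01,"dz":0,"wx":0,"wy":0,"wz":0},
  ],
)

```text
clock: 12.8
tool_pos: [0.5052, -0.0995, 0.2192]
eef_rot: [0.474, -0.523, 0.524, -0.476]
contact_force: [3.4, 4.9, 1.2]
opening: 0.204
```

Request:
arm_command(
  deltas=[
    {"dx":0,"dy":0,"dz":0,"wx":0,"wy":0,"wz":0},
    {"dx":0,"dy":0,"dz":0,"wx":0,"wy":0,"wz":0},
    {"dx":0,"dy":0,"dz":0,"wx":0,"wy":0,"wz":0},
    {"dx":0,"dy":0,"dz":0,"wx":0,"wy":0,"wz":0},
    {"dx":0,"dy":0,"dz":0,"wx":0,"wy":0,"wz":0},
  ],
  claw=0.3,
)

```text
clock: 13.3
tool_pos: [0.5031, -0.1013, 0.2187]
eef_rot: [-0.475, 0.525, -0.525, 0.473]
contact_force: [-0.3, -0.1, 0.2]
opening: 0.636
```

```bash
python3 -c "
from h import *
delta([.504,-.102,.35],-2.7)"
```

```text
p0 [ 0.5031 -0.1013  0.2187] d [ 0.0007 -0.1313  0.0007] w [ 0.0029 -0.0699  0.0014] F [-0.3 -0.1  0.2] M [-0.1   0.05 -0.03] op 0.64 t 13.3 q7 [ 0.19  0.4  -0.39]
```

Request:
arm_command(
  deltas=[
    {"dx":0,"dy":-0.03,"dz":0,"wx":0,"wy":0,"wz":0},
    {"dx":0,"dy":-0.06,"dz":0,"wx":0,"wy":0,"wz":0},
    {"dx":0,"dy":-0.1,"dz":0,"wx":0,"wy":0,"wz":0},
    {"dx":0,"dy":-0.13,"dz":0,"wx":0,"wy":0,"wz":0},
    {"dx":0,"dy":-0.15,"dz":0,"wx":0,"wy":0,"wz":0},
  ],
)

```text
clock: 13.8
tool_pos: [0.5036, -0.1011, 0.3711]
eef_rot: [0.474, -0.524, 0.525, -0.474]
contact_force: [0.4, 0.2, -0.1]
opening: 0.65
```

Request:
arm_command(
  deltas=[
    {"dx":-0.05,"dy":0,"dz":-0.01,"wx":0,"wy":0,"wz":0},
    {"dx":-0.1,"dy":0,"dz":-0.02,"wx":0,"wy":0,"wz":0},
    {"dx":-0.15,"dy":0,"dz":-0.03,"wx":0,"wy":0,"wz":0},
    {"dx":-0.2,"dy":0,"dz":-0.04,"wx":0,"wy":0,"wz":0},
    {"dx":-0.25,"dy":0,"dz":-0.05,"wx":0,"wy":0,"wz":0},
  ],
)

```text
clock: 14.3
tool_pos: [0.479, 0.1495, 0.3688]
eef_rot: [-0.475, 0.525, -0.525, 0.473]
contact_force: [1.5, 0.7, 0.4]
opening: 0.65
```

Request:
arm_command(
  deltas=[
    {"dx":-0.05,"dy":0,"dz":0,"wx":0,"wy":0,"wz":0},
    {"dx":-0.1,"dy":0,"dz":0,"wx":0,"wy":0,"wz":0},
    {"dx":-0.15,"dy":0,"dz":0,"wx":0,"wy":0,"wz":0},
    {"dx":-0.15,"dy":0,"dz":0,"wx":0,"wy":0,"wz":0},
    {"dx":-0.15,"dy":0,"dz":0,"wx":0,"wy":0,"wz":0},
  ],
)

```text
clock: 14.8
tool_pos: [0.4942, 0.2981, 0.3682]
eef_rot: [-0.476, 0.524, -0.524, 0.474]
contact_force: [-0.4, -0.7, -0.8]
opening: 0.648
```

```bash
python3 look.py 13
python3 - <<'E'
import cv2
a=cv2.imread("pics/top13.png")[145:245,260:400]; cv2.imwrite("pics/top13z.png",cv2.resize(a,None,fx=5.7,fy=5.7,interpolation=cv2.INTER_CUBIC))
a=cv2.imread("pics/scene13.png")[185:285,290:400]; cv2.imwrite("pics/sc13z.png",cv2.resize(a,None,fx=6,fy=6,interpolation=cv2.INTER_CUBIC))
E
```

```text
p0 [0.4949 0.2954 0.3683] d [0.2575 0.191  0.0463] w [ 5.2000e-03 -2.0714e+00  9.0000e-04] F [-0.1 -0.1 -0.8] M [-0.11  0.05 -0.04] op 0.65 t 14.9 q7 [-0.48  0.22 -0.93]
```

View pics/top13z.png

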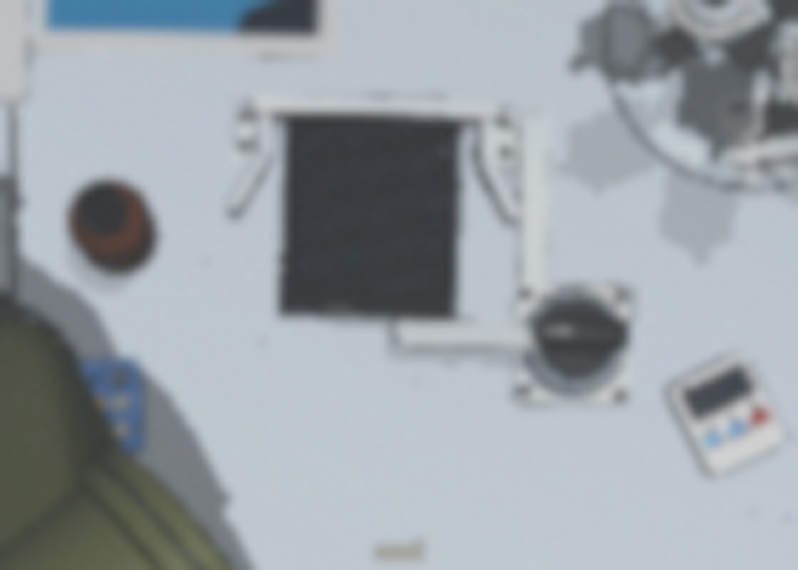

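View pics/sc13z.png

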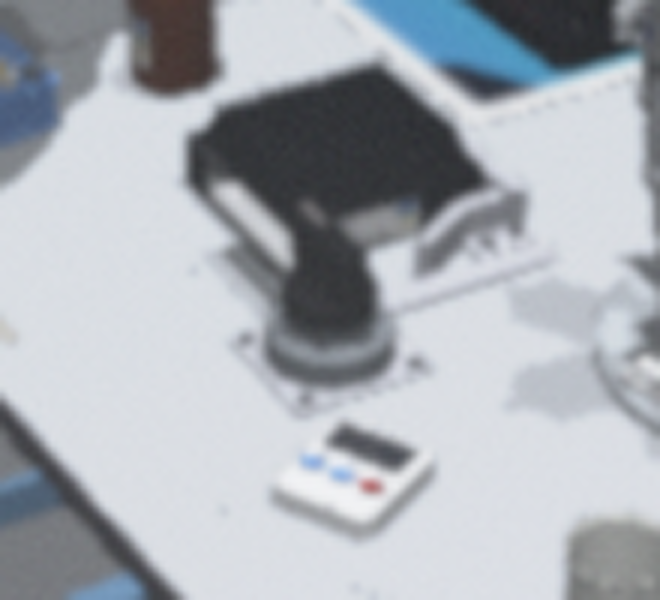

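Run:
```python
from h import *
# far-left & near-left bar end corners in top zoom
for u,v in((395,321),(395,349)):
  for z in(.045,.035):
    X=ray("top",259.6+u/5.7,144.6+v/5.7,z); p=proj("scene",X); print(u,v,z,X.round(4),((p-[289.6,184.6])*6).round(0))
# wing top ends (84 up / 74 pressed) 
ax=np.array([.5035,-.102])
d=np.array([.047,.999])
for z in(.084,.074):
  print(z,[((proj("scene",[*(ax+s*.03*d),z])-[289.6,184.6])*6).round(0) for s in(1,-1)])
```

```text
395 321 0.045 [0.5169 0.0205 0.045 ] [232. 182.]
395 321 0.035 [0.5182 0.0202 0.035 ] [234. 197.]
395 349 0.045 [0.498  0.0208 0.045 ] [203. 192.]
395 349 0.035 [0.4991 0.0205 0.035 ] [205. 206.]
0.084 [array([298., 204.]), array([353., 257.])]
0.074 [array([298., 220.]), array([353., 273.])]
```

The bar-end corners in the scene view, about (228,178) and (208,188), match the prediction for the knob up (182/192) rather than pressed (197/206). The bar is parallel to the stop. I'll hand in.

```bash
python3 -c "
from h import *
s=r.get_state();print(s['contact_force'],abs(s['qd']).max(),s['clock'])
print(r.finish_job())"
```

```text
[-0.07881759 -0.0756753  -0.82740106] 0.018558009457385442 14.9
the job is handed in; nothing more can be done
None
```

The block is home in the dock and the latch is locked. I handed the job in at 14.9 s of the 67 s allowed; no verdict was reported.

**What I did:** I slid the block in with the two half-open fingers, which squared it on the way, until it met the back stop at about 16 N. Then I gripped the knob's wing, pressed it down about 10 mm, and turned it clockwise to the end stop, where the moment rose to 0.7 N m. I let it rise while still gripped, opened the fingers and backed away.

**Last checks:**
- **Block:** in the final top view it sits flush with the stop and centred between the guides. It measured within about 1° of the dock's direction.
- **Latch turn:** the bar lies across the front of the block, parallel to the stop to within about 1°.
- **Knob height:** the bar end and the wing top match the positions expected with the knob fully up, not pressed.
- **Robot and bystanders:** the robot touched nothing, with only sensor noise under 1 N. The bystanders I could see near the work had not visibly moved. The arm partly hid the tube rack, and I did not re-check the instrument box, petri dish or big bottle.

**Disagreement:** while gripped, the knob pushed sideways with 4 to 7 N, because my estimate of its axis was 2 to 3 mm off. I shifted the tool, which eased it only partly, and it went away on release. I saw no harm from it.

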